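Fasten the toggle latch of the big storage tub

TASK

Fasten the big (wider) storage tub shut with the toggle latch on its front: swing the wire loop over onto the keeper on the lid, then press the lever down until it snaps home and the lid is pulled tight. Leave the small tub unfastened with its latch as it is, and do not push the lemon, the garlic or the egg cup about.

Things in the scene. Friction and masses are not known exactly. Their poses are not given: they have to be found in the camera images.
- big_tub: The tub to fasten: white enamelled box, 170 mm wide (y), 125 deep (x), 104 high, with a wooden lid 24 mm thick hinged at the back, resting on a springy seal, and one steel toggle latch in the middle of its front. Fixed to the worktop, turned up to 20 degrees. Origin: centre of its underside; x runs from front to back (the latch side faces -x, toward the robot), z up.
- big_tub_bar (a point): Middle of the crossbar of the big tub's wire loop (4 mm wire; bar 40 mm long along the tub's y, 47 mm from the loop's pin in the lever). At the start the loop leans out toward the robot: bar 100 to 107 mm above the worktop, 49 to 58 mm before the tub's front wall, 12 mm or more above the lever tip. Pushed toward the lid (tub +x) past upright, it falls over the keeper's lip against the lid.
- big_tub_keeper (a point): Seat in the keeper of the big tub's lid, where the bar's centre lies when fastened: 5 mm before the lid's front face, 86 mm above the worktop (7 mm higher while the lid is loose). The keeper is a steel hook 28 mm wide in the middle of the lid's front: a ledge standing out 13 mm, with an upturned lip 5 mm high at its outer edge. Axes as the tub's.
- big_tub_lever_tip (a point): Tip of the big tub's lever, a steel strip 24 mm wide, 3 mm thick with a rolled end 6 mm thick (this point is its centre), 50 mm from the lever's pin. The pin lies along y, at tub x = -82 mm, 56 mm above the worktop. Open, the lever points out toward the robot and 39 to 50 degrees up (tip 87 to 95 mm high); fastened, 65 degrees below level (tip 11 mm high).
- big_tub_lever (a joint): Angle of the big tub's lever (rad): 0 = 50 degrees above level, grows as pressed, 2.0 = home. Stiff enough to stay where left. With the loop hooked it takes up to about 8 N at the tip and snaps home by itself once past 48 degrees below level (1.7); a straight push down from above, about 35 mm out from its pin, to about 20 mm above the worktop does it.
- big_tub_loop (a joint): Angle of the big tub's loop against its lever (rad): 0 = leaning out, as at the start; grows as it swings toward the lid.
- big_tub_lid (a joint): Angle of the big tub's lid (rad): 0 = tight on its seal, about 0.055 = loose, front edge 7 mm up, held up by the springy seal.
- small_tub: The tub to leave alone: the same, with the same open latch, but 110 mm wide (y). 125 mm deep, 104 high, fixed. Origin: centre of its underside; axes as the big tub's.
- small_tub_lever (a joint): Angle of the small tub's lever, as for the big tub; it must stay up.
- small_tub_loop (a joint): Angle of the small tub's loop, as for the big tub; it must stay leaning out.
- lemon: Yellow lemon, 72x57x58 mm, bystander at the left. Origin: centre of its underside.
- garlic: Garlic bulb, 53x52x52 mm, bystander at the right. Origin: centre of its underside.
- egg_cup: Wooden egg cup, 47x47x57 mm, bystander, between and in front of the tubs. Origin: centre of its underside.

How it is judged:
By the outcome, as a careful person would: the job done as asked, in the order asked, and still so for the second after the job is handed in, with the robot touching nothing.
It also fails if it takes over 35 s, if anything falls off the work surface, if the arm or the gripper's body presses on something with over 40 N, if the wrist force passes 120 N, or if a joint passes its speed limit or range.

ROBOT

A 6-joint arm with a two-finger parallel gripper is mounted at the origin on a cart in front of the work surface, level with it; the furniture and walls round the work are solid. World frame = base frame: x ahead of the robot, y to its left, z up, the work surface at z = 0. Lengths are in m, angles in rad, forces in N, time in s.
With the tool pointing down it reaches from about 0.375 to 0.975 m from the base axis. Payload 3.8 kg.
Tool frame: the origin (TCP) lies midway between the tips of the shut fingers; the grasp point (between the pads) lies 19 mm behind it; z points along the fingers, y is the line along which they close (so a half turn about z gives the same grasp; the last joint's range is limited). The gripper opens to 85 mm and grips with 20 to 120 N. Pads are 22 mm wide; open, the fingers measure 114 mm over their backs; the gripper's body (76 mm by 85 mm) begins 54 mm behind the grasp point. The pads swing forward as they close: fully open they stand 13 mm farther back than shut.
Start: joints at [1.179, 0.264, 1.604, -0, 1.274, -0.037], TCP at [0.234, 0.633, 0.231] pointing down, gripper open.
Joint ranges: [-2.63, 2.63], [-0.94, 2.18], [0.31, 2.57], [-1.31, 4.45], [0, 2.66], [-2.55, 2.55]. Speed limits (rad/s): [2.57, 2.57, 3.14, 3.14, 3.14, 3.14].

INTERFACE

Orientations are given as a rotation vector (axis times angle).
In Python, from workcell import read_state, vision, ticket gives the robot as it stands. The module is installed in compiled form; this text tells all that it offers.
- The arm moves only by the tool jog_arm, never from a script. Its arguments are lists of equal length, an entry for each row: "turn": the turn, a rotation vector about the tool's x, y, z in rad, a list of three; "delta_pos": the shift along the tool's x, y, z in m, a list of three; "gripper": the finger opening in m, from 0 to 0.0854. In form: {"turn": [[rx, ry, rz], ...], "delta_pos": [[dx, dy, dz], ...], "gripper": [gripper, ...]}. A call has 1 to 20 rows; each row shifts and turns the commanded pose from where the row before left it, along the tool's axes as they then stand; what a row does not reach is not made up. A row lasts 1/12 s, in which the tool goes at most 41.7 mm and 7.16 degrees, less where a joint would pass 70% of its speed; a pose out of reach is approached as far as the arm can. A call with a gripper value outside its range is refused whole. The fingers move at their own pace and stop on an object; "grip_force" is the grip in N (left out, the last holds). Time passes only in rows, so rows that do not move let the fingers close. It gives the time, the measured TCP pose, the force, the opening and the grip force at its end, in the units of the state.
- read_state(): the state, without advancing time (a new reading comes with each control period).
- vision.read_camera(name): name is "side" or "top"; returns the picture (480x640x3 uint8, red, green, blue); there is no depth.
- vision.calibration(name): a dict with "vfov" (degrees; the focal length in pixels is half the picture's height over the tangent of half this angle, whatever the lens; pixels are square), "cx", "cy" (the principal point, pixels), "R" (3x3) and "t" (3): a world point X has camera coordinates R X + t. Camera axes: x right, y down, z forward; pixel columns grow to the right and rows downward; lengths in m; the calibration is good to about 2 mm. A picture is of the moment at which its call begins. calibration takes no time and is no camera call.
- ticket.finish_job(): hands the job in; it is judged then, once.
The state is a dict: "time": time; "q": joint angles; "joint_vel": joint speeds; "joint_torque": joint torques, N m; "tool_pos": TCP position; "tcp_rot": TCP orientation; "wrist_force": force on the tool from outside, world axes, zero at the start; "torque": the same for the moment, N m; "width": opening from 0.0 (shut) to 1.0 (fully open); "grip_force": force on a finger pad.
Only numpy, scipy, OpenCV 4.12 (cv2) and the standard library are available. Lean on these libraries where they do the work, as an engineer would, in place of code of your own. Each camera call takes 0.05 s, during which the arm holds its last target. There are 200 camera calls.

## Working session

There is one attempt and no reset: what is moved stays moved. The work goes in short steps, Python scripts to look and compute and a tool call to move; the robot and the scene stay as the last step left them, time stands still between calls to the robot, and variables do not carry over. Pictures are saved under pics/ and viewed, at most 10 in all, crops included, and the job is handed in when it is done.

Besides the shell and the picture viewer there is one more tool, called after "Call:" as name(argument=value, ...) on one line, values as JSON. jog_arm: Moves the arm, as the interface text tells. Its arguments: {"type":"object","properties":{"turn":{"type":"array","items":{"type":"array","items":{"type":"number"}}},"delta_pos":{"type":"array","items":{"type":"array","items":{"type":"number"}}},"gripper":{"type":"array","items":{"type":"number"}},"grip_force":{"type":"number"}},"required":["turn","delta_pos","gripper"]}

```bash
mkdir -p pics; cat > h.py <<'E'
import numpy as np, cv2
from workcell import read_state, vision, ticket
def cam(n):
    c=vision.calibration(n); f=240/np.tan(np.radians(c["vfov"])/2)
    return f,c["cx"],c["cy"],np.array(c["R"]),np.array(c["t"])
def ray(n,u,v):
    f,cx,cy,R,t=cam(n); return -R.T@t, R.T@np.array([(u-cx)/f,(v-cy)/f,1])
def plane(n,u,v,z):
    o,d=ray(n,u,v); return o+d*(z-o[2])/d[2]
def proj(n,X):
    f,cx,cy,R,t=cam(n); p=R@np.array(X)+t; return cx+f*p[0]/p[2],cy+f*p[1]/p[2]
def tri(u1,v1,u2,v2,a="side",b="top"):
    o,d=ray(a,u1,v1);p,e=ray(b,u2,v2)
    s=np.linalg.lstsq(np.array([d,-e]).T,p-o,rcond=None)[0]
    x,y=o+d*s[0],p+e*s[1]; return (x+y)/2,np.linalg.norm(x-y)
def save(n,f):
    im=vision.read_camera(n); cv2.imwrite(f"pics/{f}.png",im[:,:,::-1]); return im
E
python3 - <<'E'
from h import *
for n in("side","top"):
    save(n,n+"0"); c=cam(n); print(n,c[0],(-c[3].T@c[4]).round(3),c[3][2].round(3))
s=read_state();print(s["time"],s["tool_pos"],s["tcp_rot"],s["wrist_force"])
E
```

```text
side 569.434398132415 [-0.023 -0.824  0.444] [ 0.509  0.789 -0.345]
top 612.4671530212105 [0.364 0.017 1.284] [ 0.138 -0.014 -0.99 ]
0.1 [0.23423162 0.63234207 0.23006677] [-0.55427379 -3.09188641  0.00314435] [-0.06135587 -0.26581727 -0.38485203]
```

View pics/side0.png

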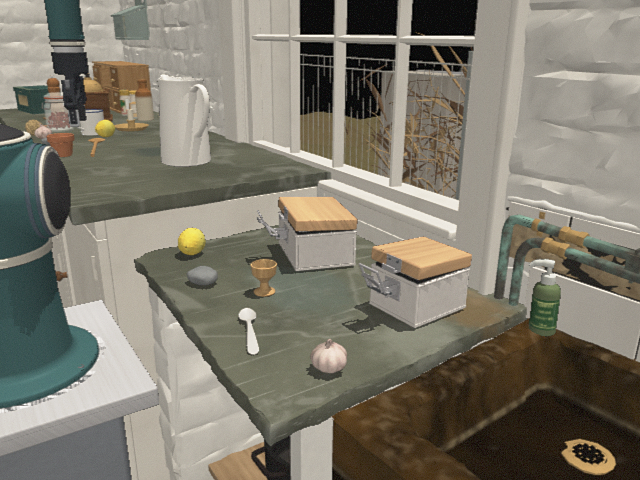

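View pics/top0.png

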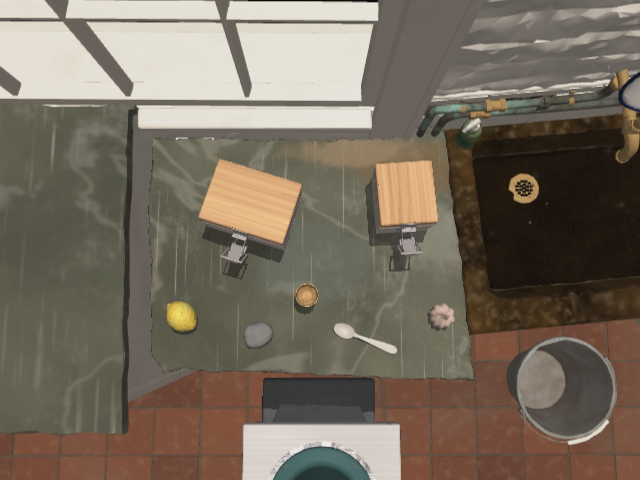

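Top: the big tub is at left (lid about (250,200), latch (235,250)), and the small one at right (lid (405,195), latch (407,247)). The egg cup is at (307,295). Next I'll measure the lid and zoom in on the latch.

```bash
python3 - <<'E'
from h import *
im=cv2.imread("pics/top0.png"); hsv=cv2.cvtColor(im,cv2.COLOR_BGR2HSV)
m=cv2.inRange(hsv,(8,60,120),(25,200,255)); m[:150]=0;m[260:]=0;m[:,:180]=0;m[:,450:]=0
m=cv2.morphologyEx(m,cv2.MORPH_OPEN,np.ones((5,5)))
for c in cv2.findContours(m,0,2)[0]:
    if cv2.contourArea(c)<1500: continue
    b=cv2.boxPoints(cv2.minAreaRect(c)); P=np.array([plane("top",u,v,.108)[:2] for u,v in b])
    print(b.round(1).tolist(),P.round(4).tolist(),[np.linalg.norm(P[i]-P[i-1]).round(4) for i in range(4)])
a=cv2.resize(im[215:285,195:285],None,fx=6,fy=6,interpolation=2)
s=cv2.imread("pics/side0.png")[185:275,235:365]
s=cv2.resize(s,None,fx=6,fy=6,interpolation=2)
cv2.imwrite("pics/ct.png",a);cv2.imwrite("pics/cs.png",s)
E
```

```text
[[197.3000030517578, 217.5], [216.39999389648438, 156.3000030517578], [302.20001220703125, 183.10000610351562], [283.0, 244.3000030517578]] [[0.5536, 0.2429], [0.6757, 0.2089], [0.6225, 0.0399], [0.5017, 0.0762]] [np.float64(0.1745), np.float64(0.1267), np.float64(0.1771), np.float64(0.1261)]
[[300.0, 150.0], [444.0, 150.0], [444.0, 225.0], [300.0, 225.0]] [[0.6892, 0.0446], [0.6906, -0.2406], [0.5404, -0.2366], [0.5395, 0.0437]] [np.float64(0.1497), np.float64(0.2852), np.float64(0.1503), np.float64(0.2803)]
```

View pics/ct.png

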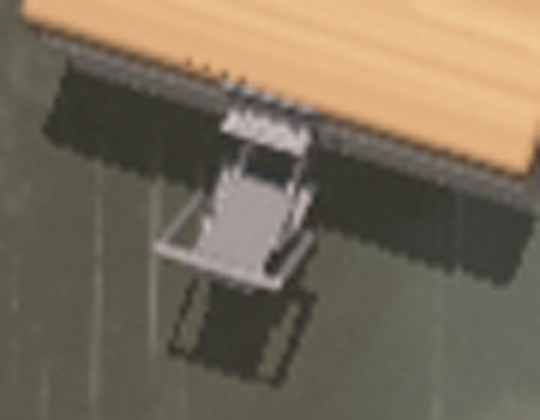

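View pics/cs.png

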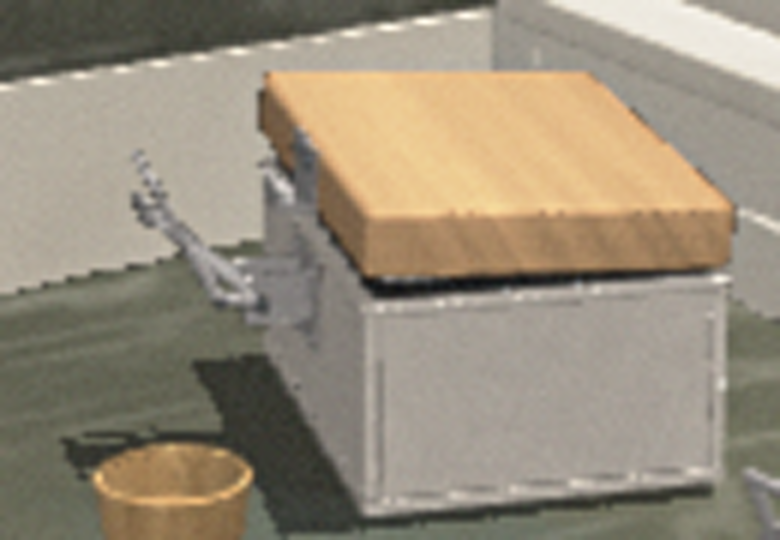

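Crops: in the top view the bar runs from about (221,256) to (241,262.5). In the side view it runs from about (258,211) to (261,217), and the rolled lever tip sits just below it. Now to turn these into positions.

```bash
python3 - <<'E'
from h import *
from scipy.spatial.transform import Rotation as Ro
for a in((221.2,256.3),(241.3,262.5)): print(plane("top",*a,.104).round(4))
print("bar tri",tri(259.5,214,231.3,259.4))
ty=np.array([.297,.955,0]);tx=np.array([.955,-.297,0]);F=np.array([.5277,.1596,0])
e=np.array([0,0,1])
k=F+tx*(-.005)+e*.093
print("proj keeper",proj("top",k),proj("side",k))
for dx in(-.049,-.0535,-.058):
  for z in(.1,.1035,.107): print(dx,z,np.round(proj("top",F+tx*dx+z*e),1),np.round(proj("side",F+tx*dx+z*e),1),np.round(proj("side",F+tx*dx+z*e+.02*ty),1))
print("egg",plane("top",307,295,.055))
print("lid front-bottom corner near",proj("side",F-.085*ty+.087*e),"real ~",235+370/6,185+275/6)
s=read_state();print(Ro.from_rotvec(s["tcp_rot"]).as_matrix().round(3),s["tool_pos"])
E
```

```text
[0.4786 0.1954 0.104 ]
[0.4667 0.1565 0.104 ]
bar tri (array([0.47369453, 0.17612945, 0.09944251]), np.float64(0.001376837221115886))
proj keeper (np.float64(240.1329995742436), np.float64(234.34594130157993)) (np.float64(283.9459818406684), np.float64(215.19779578048997))
-0.049 0.1 [232.5 255.3] [262.8 213.5] [261.1 210.7]
-0.049 0.1035 [232.3 255.2] [262.7 211.8] [261.  209.1]
-0.049 0.107 [232.1 255. ] [262.7 210.2] [261.  207.4]
-0.0535 0.1 [231.8 257.6] [260.6 213.6] [258.9 210.8]
-0.0535 0.1035 [231.5 257.4] [260.5 212. ] [258.9 209.2]
-0.0535 0.107 [231.3 257.2] [260.5 210.3] [258.8 207.6]
-0.058 0.1 [231.  259.8] [258.4 213.8] [256.8 211. ]
-0.058 0.1035 [230.8 259.6] [258.3 212.1] [256.7 209.4]
-0.058 0.107 [230.6 259.4] [258.3 210.5] [256.7 207.7]
egg [0.40621764 0.03006494 0.055     ]
lid front-bottom corner near (np.float64(295.6426759691897), np.float64(230.70982732158382)) real ~ 296.6666666666667 230.83333333333334
[[-0.938  0.347 -0.001]
 [ 0.347  0.938 -0.002]
 [ 0.    -0.002 -1.   ]] [0.23423162 0.63234207 0.23006677]
```

Call:
jog_arm(turn=[[0,0,-0.053],[0,0,0],[0,0,0],[0,0,0],[0,0,0],[0,0,0],[0,0,0],[0,0,0],[0,0,0],[0,0,0],[0,0,0],[0,0,0],[0,0,0],[0,0,0],[0,0,0],[0,0,0],[0,0,0],[0,0,0],[0,0,0]], delta_pos=[[0,0,0],[-0.0215,-0.0228,0.002],[-0.0215,-0.0228,0.002],[-0.0215,-0.0228,0.002],[-0.0215,-0.0228,0.002],[-0.0215,-0.0228,0.002],[-0.0215,-0.0228,0.002],[-0.0215,-0.0228,0.002],[-0.0215,-0.0228,0.002],[-0.0215,-0.0228,0.002],[-0.0215,-0.0228,0.002],[-0.0215,-0.0228,0.002],[-0.0215,-0.0228,0.002],[-0.0215,-0.0228,0.002],[-0.0215,-0.0228,0.002],[-0.0215,-0.0228,0.002],[-0.0215,-0.0228,0.002],[0,0,0],[0,0,0]], gripper=[0,0,0,0,0,0,0,0,0,0,0,0,0,0,0,0,0,0,0])

```text
time: 1.68
tool_pos: [0.4546, 0.181, 0.1987]
tcp_rot: [-0.478, -3.104, 0.001]
wrist_force: [-0.3, 0.2, -0.7]
width: 0.001
grip_force: 0.0
```

Call:
jog_arm(turn=[[0,0,0],[0,0,0],[0,0,0],[0,0,0],[0,0,0],[0,0,0],[0,0,0],[0,0,0]], delta_pos=[[0.004,0.001,0.01],[0,0,0.02],[0,0,0.02],[0,0,0.02],[0,0,0.02],[0,0,0.012],[0,0,0],[0,0,0]], gripper=[0,0,0,0,0,0,0,0])

```text
time: 2.35
tool_pos: [0.4498, 0.1852, 0.0965]
tcp_rot: [-0.47, -3.104, 0.001]
wrist_force: [0.2, -0.3, -0.2]
width: 0.006
grip_force: 0.0
```

```bash
python3 - <<'E'
from h import *
s=save("side","s1")[180:270,205:325];t=save("top","t1")[200:300,170:300]
a=cv2.resize(s,(480,360),interpolation=2);b=cv2.resize(t,(468,360),interpolation=2)
o=np.zeros((360,796,3),np.uint8);o[:,:400]=a[:,40:440];o[:,400:]=b[:,30:426]
cv2.imwrite("pics/c1.png",o[:,:,::-1])
E
```

```text
(no output)
```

View pics/c1.png

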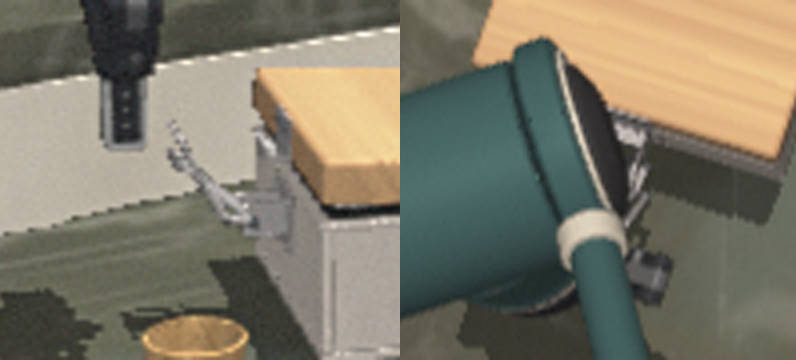

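Fingers are clear in front of the bar, with the tip a few mm below the bar's centre and close to lever-tip height. I'll raise slightly and push.

Call:
jog_arm(turn=[[0,0,0],[0,0,0],[0,0,0],[0,0,0],[0,0,0],[0,0,0],[0,0,0],[0,0,0],[0,0,0],[0,0,0],[0,0,0],[0,0,0],[0,0,0],[0,0,0]], delta_pos=[[0,0,-0.0025],[-0.004,0,0],[-0.004,0,0],[-0.004,0,0],[-0.004,0,0],[-0.004,0,0],[-0.004,0,0],[-0.004,0,0],[-0.004,0,0],[-0.004,0,0],[-0.004,0,0],[-0.004,0,0],[-0.004,0,0],[-0.004,0,0]], gripper=[0,0,0,0,0,0,0,0,0,0,0,0,0,0])

```text
time: 3.62
tool_pos: [0.501, 0.169, 0.0997]
tcp_rot: [-0.472, -3.106, 0.0]
wrist_force: [-0.4, 0.7, 0.2]
width: -0.002
grip_force: 0.0
```

```bash
python3 - <<'E'
from h import *
s=save("side","s2")[180:270,215:335]
cv2.imwrite("pics/c2.png",cv2.resize(s,(720,540),interpolation=2)[:,:,::-1])
E
```

```text
(no output)
```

View pics/c2.png

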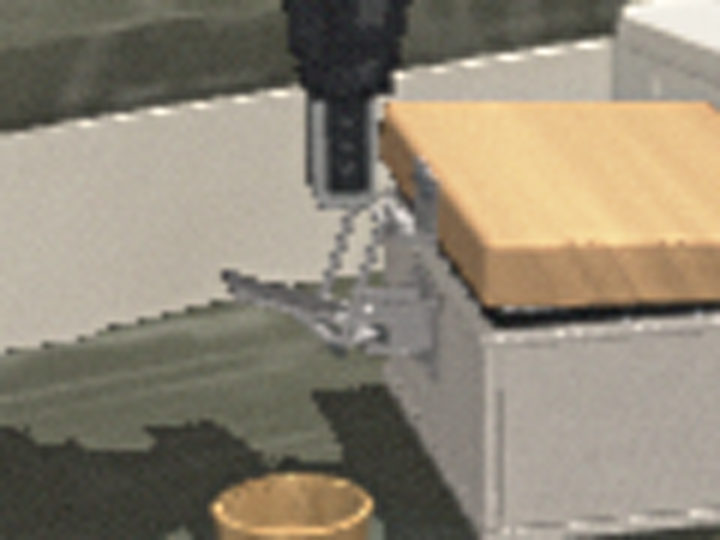

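The lever has dipped to about 15–20° above level, and the loop is upright or past it, near the keeper lip at (385,200). I'll lift away and look without the finger in the way.

Call:
jog_arm(turn=[[0,0,0],[0,0,0],[0,0,0],[0,0,0],[0,0,0],[0,0,0],[0,0,0],[0,0,0],[0,0,0]], delta_pos=[[0,0,-0.01],[0,0,-0.02],[0,0,-0.02],[0.02,0,-0.01],[0.03,0,0],[0.03,0,0],[0.03,0,0],[0,0,0],[0,0,0]], gripper=[0,0,0,0,0,0,0,0,0])

```text
time: 4.42
tool_pos: [0.3946, 0.2021, 0.1605]
tcp_rot: [0.469, 3.105, 0.001]
wrist_force: [1.1, 0.8, 0.4]
width: 0.002
grip_force: 0.0
```

```bash
python3 - <<'E'
from h import *
s=save("side","s3")[190:260,240:330];t=save("top","t3")[215:285,200:270]
a=cv2.resize(s,(450,350),interpolation=2);b=cv2.resize(t,(350,350),interpolation=2)
cv2.imwrite("pics/c3.png",np.hstack([a,b])[:,:,::-1])
E
```

```text
(no output)
```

View pics/c3.png

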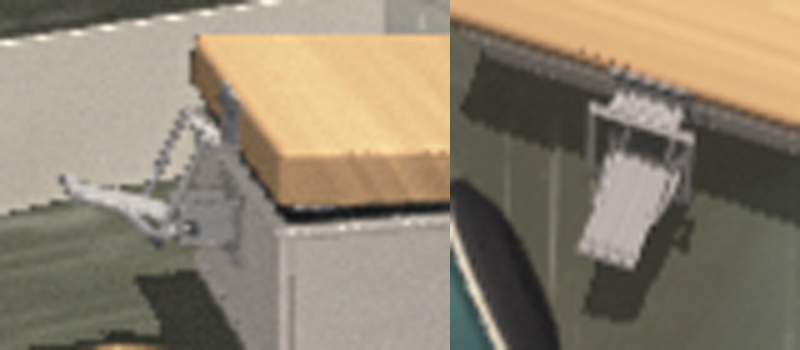

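The bar runs in the top crop from (592,107) to (692,137), right beside the lip. I'll triangulate to see whether it is outside it.

```bash
python3 - <<'E'
from h import *
ty=np.array([.297,.955,0]);tx=np.array([.955,-.297,0]);F=np.array([.5277,.1596,0]);e=np.array([0,0,1])
X,err=tri(280.6,213.8,238.4,239.4);print(X,err,"tub dx,dy",(X-F)@tx,(X-F)@ty)
T,er=tri(240+66/5,190+187/5,200+157/5,215+260/5);print("lever tip",T,er,(T-F)@tx,(T-F)@ty)
for dx,z in((-.016,.094),(-.016,.1),(-.010,.103),(-.002,.097)):print(dx,z,np.round(proj("top",F+tx*dx+z*e),1),np.round(proj("side",F+tx*dx+z*e),1))
E
```

```text
[0.51408807 0.16297322 0.09679859] 0.003641328124933272 tub dx,dy -0.014001236558943107 -0.0008213164547681305
lever tip [0.4607109  0.17951855 0.0719703 ] 0.0003860499042960344 -0.06989040189814516 -0.0008735429118459728
-0.016 0.094 [238.3 239.6] [278.7 215.1]
-0.016 0.1 [237.9 239.2] [278.7 212.3]
-0.01 0.103 [238.7 236.1] [281.5 210.7]
-0.002 0.097 [240.4 232.6] [285.3 213.2]
```

The bar is stuck against the outside/top of the keeper lip because the lever sagged to about 19°. I'll grip the lever tip by its sides, raise it so the bar clears the lip and falls in, then check.

Call:
jog_arm(turn=[[0,0,0],[0,0,0],[0,0,0],[0,0,0],[0,0,0],[0,0,0],[0,0,0],[0,0,0],[0,0,0],[0,0,0],[0,0,0]], delta_pos=[[-0.02,-0.002,0],[-0.02,0,0],[-0.02,0,0],[-0.0077,0,0.01],[0,0,0.02],[0,0,0.02],[0,0,0.02],[0,0,0.02],[0,0,0.0125],[0,0,0],[0,0,0]], gripper=[0.05,0.05,0.05,0.05,0.05,0.05,0.05,0.05,0.05,0.05,0.05], grip_force=20)

```text
time: 5.43
tool_pos: [0.4588, 0.1792, 0.056]
tcp_rot: [-0.473, -3.103, 0.002]
wrist_force: [0.6, -0.6, 0.1]
width: 0.593
grip_force: 0.0
```

Call:
jog_arm(turn=[[0,0,0],[0,0,0],[0,0,0],[0,0,0],[0,0,0],[0,0,0]], delta_pos=[[0,0,0],[0,0,0],[0,0,0],[0,0,0],[0,0,0],[0,0,0]], gripper=[0.018,0.018,0.018,0.018,0.018,0.018], grip_force=20)

```text
time: 5.93
tool_pos: [0.4609, 0.1808, 0.0584]
tcp_rot: [0.472, 3.103, 0.004]
wrist_force: [1.6, 5.1, 0.8]
width: 0.269
grip_force: 19.6
```

Call:
jog_arm(turn=[[0,0,0],[0,0,0],[0,0,0],[0,0,0],[0,0,0],[0,0,0],[0,0,0],[0,0,0],[0,0,0],[0,0,0]], delta_pos=[[-0.001,0,-0.0026],[-0.0011,0,-0.0025],[-0.0012,0,-0.0023],[-0.0012,0,-0.0023],[-0.0015,0,-0.0022],[-0.0015,0,-0.0021],[-0.0016,0,-0.002],[-0.0017,0,-0.002],[0,0,0],[0,0,0]], gripper=[0.018,0.018,0.018,0.018,0.018,0.018,0.018,0.018,0.018,0.018])

```text
time: 6.77
tool_pos: [0.4708, 0.1777, 0.0758]
tcp_rot: [0.473, 3.104, 0.004]
wrist_force: [2.4, 5.7, -2.3]
width: 0.269
grip_force: 21.2
```

```bash
python3 - <<'E'
from h import *
s=save("side","s4")[180:270,225:345]
cv2.imwrite("pics/c4.png",cv2.resize(s,(720,540),interpolation=2)[:,:,::-1])
E
```

```text
(no output)
```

View pics/c4.png

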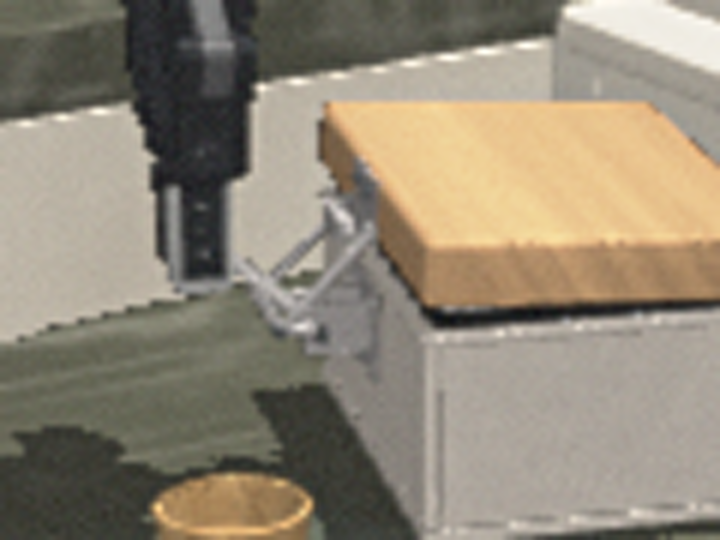

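Lever is up at about 40°, and the loop now lies toward the lid with its near bar end at about px (287.5,218.5). Checking whether that is above the keeper ledge.

```bash
python3 - <<'E'
from h import *
ty=np.array([.297,.955,0]);tx=np.array([.955,-.297,0]);F=np.array([.5277,.1596,0]);e=np.array([0,0,1])
for dx,z in((-.002,.104),(-.005,.1),(-.005,.093),(-.015,.095),(-.015,.08),(-.005,.08)):
  print(dx,z,[np.round(proj("side",F+tx*dx+z*e+s*ty),1) for s in(-.02,.02)])
E
```

```text
-0.002 0.104 [array([287.4, 212.8]), array([283.3, 207.3])]
-0.005 0.1 [array([285.9, 214.8]), array([281.9, 209.2])]
-0.005 0.093 [array([286. , 218.1]), array([282. , 212.4])]
-0.015 0.095 [array([281.1, 217.5]), array([277.3, 211.9])]
-0.015 0.08 [array([281.3, 224.5]), array([277.4, 218.7])]
-0.005 0.08 [array([286.1, 224.1]), array([282.1, 218.3])]
```

Hooked at the seat. Release, rise, shut, tilt and press.

Call:
jog_arm(turn=[[0,0,0],[0,0,0],[0,0,0],[0,0,0],[0,0,0],[0,0,0],[0,-0.1,0],[0,-0.1,0],[0,-0.1,0],[0,0,0],[0,0,0],[0,0,0]], delta_pos=[[0,0,0],[0,0,0],[0,0,0],[0,0,-0.015],[0,0,-0.02],[-0.005,0,-0.02],[0,0,0],[0,0,0],[0,0,0],[0,0,0],[0,0,0],[0,0,0]], gripper=[0.045,0.045,0.045,0.045,0.045,0.045,0,0,0,0,0,0])

```text
time: 7.82
tool_pos: [0.4751, 0.1752, 0.1307]
tcp_rot: [0.427, 2.813, -0.064]
wrist_force: [0.0, 0.7, -0.3]
width: -0.0
grip_force: 0.0
```

```bash
python3 - <<'E'
from h import *
ty=np.array([.297,.955,0]);tx=np.array([.955,-.297,0]);F=np.array([.5277,.1596,0])
s=read_state();p=np.array(s["tool_pos"]);print(p,(p-F)@tx,(p-F)@ty,s["width"])
cv2.imwrite("pics/c5.png",cv2.resize(save("side","s5")[180:270,225:345],(720,540),interpolation=2)[:,:,::-1])
E
```

```text
[0.47510229 0.17521548 0.13073727] -0.05486860754179134 -0.0007087337510368847 -0.00040335090586934814
```

View pics/c5.png

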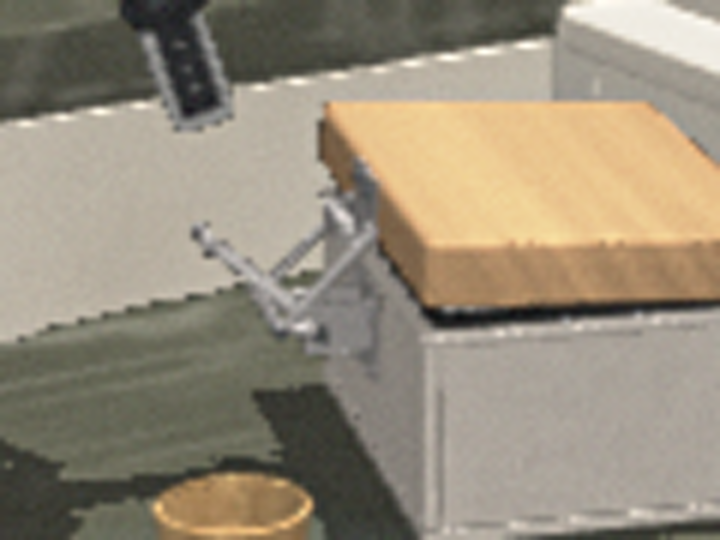

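Lever up, loop lying in the keeper, fingers above the lever. Pressing part-way and reading the force.

Call:
jog_arm(turn=[[0,0,0],[0,0,0],[0,0,0],[0,0,0],[0,0,0],[0,0,0],[0,0,0],[0,0,0],[0,0,0],[0,0,0],[0,0,0]], delta_pos=[[0.003,0,0.0095],[0.003,0,0.0095],[0.003,0,0.0095],[0.0021,0,0.0067],[0.0021,0,0.0067],[0.0021,0,0.0067],[0.0021,0,0.0067],[0.0021,0,0.0067],[0.0021,0,0.0067],[0.0021,0,0.0067],[0,0,0]], gripper=[0,0,0,0,0,0,0,0,0,0,0])

```text
time: 8.78
tool_pos: [0.4744, 0.175, 0.05]
tcp_rot: [0.427, 2.812, -0.065]
wrist_force: [-1.5, 0.8, 3.4]
width: 0.001
grip_force: 1.5
```

```bash
python3 - <<'E'
from h import *
ty=np.array([.297,.955,0]);tx=np.array([.955,-.297,0]);F=np.array([.5277,.1596,0])
s=read_state();p=np.array(s["tool_pos"]);print(p,(p-F)@tx,(p-F)@ty,s["wrist_force"])
E
```

```text
[0.47441296 0.17499036 0.05004102] -0.05546006432193887 -0.0011284540072963956 [-1.54562519  0.79331592  3.39953817]
```

Resistance is present. Continue down to about z = 18 mm.

Call:
jog_arm(turn=[[0,0,0],[0,0,0],[0,0,0],[0,0,0],[0,0,0],[0,0,0],[0,0,0]], delta_pos=[[0.0015,0,0.0048],[0.0015,0,0.0048],[0.0015,0,0.0048],[0.0015,0,0.0048],[0,0,0],[0,0,0],[0,0,0]], gripper=[0,0,0,0,0,0,0])

```text
time: 9.37
tool_pos: [0.4735, 0.1748, 0.0304]
tcp_rot: [0.428, 2.813, -0.066]
wrist_force: [-0.8, 0.1, 0.6]
width: -0.001
grip_force: 0.0
```

Call:
jog_arm(turn=[[0,0,0],[0,0,0],[0,0,0],[0,0,0],[0,0,0],[0,0,0]], delta_pos=[[0.0012,0,0.0038],[0.0012,0,0.0038],[0.0012,0,0.0038],[0,0,0],[0,0,0],[0,0,0]], gripper=[0,0,0,0,0,0])

```text
time: 9.87
tool_pos: [0.4742, 0.1752, 0.019]
tcp_rot: [0.428, 2.812, -0.065]
wrist_force: [-0.6, 0.0, 0.5]
width: -0.002
grip_force: 0.0
```

Call:
jog_arm(turn=[[0,0,0],[0,0,0],[0,0,0],[0,0,0],[0,0,0],[0,0,0],[0,0,0],[0,0,0],[0,0,0]], delta_pos=[[0,0,-0.01],[0,0,-0.02],[0,0,-0.03],[0,0,-0.03],[0,0,-0.03],[0.02,0,-0.02],[0.02,0,0],[0,0,0],[0,0,0]], gripper=[0,0,0,0,0,0,0,0,0])

```text
time: 10.62
tool_pos: [0.3977, 0.1991, 0.1417]
tcp_rot: [0.425, 2.812, -0.063]
wrist_force: [-0.1, 0.0, 0.7]
width: 0.001
grip_force: 0.0
```

```bash
python3 - <<'E'
from h import *
s0=save("side","s6");t0=save("top","t6")
s=s0[180:270,245:360];t=t0[205:285,195:285]
a=cv2.resize(s,(460,360),interpolation=2);b=cv2.resize(t,(340,302),interpolation=2)
o=np.zeros((560,800,3),np.uint8);o[:360,:460]=a;o[:302,460:]=b
o[360:,:460]=cv2.resize(s0[180:380,140:500],(460,256))[:200]
o[360:,460:]=cv2.resize(t0[140:350,140:470],(340,216))[:200]
cv2.imwrite("pics/c6.png",o[:,:,::-1])
E
```

```text
(no output)
```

View pics/c6.png

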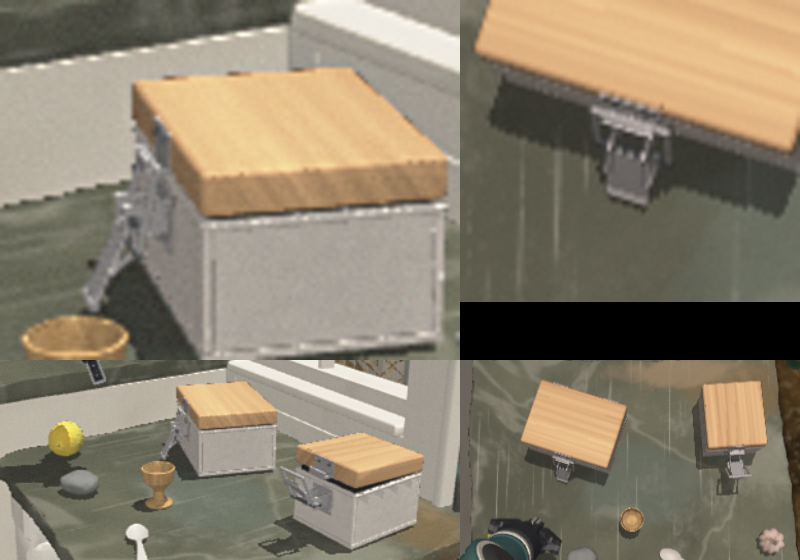

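The lever points steeply down, the loop sits on the keeper and the lid gap has closed. The small tub, lemon, garlic and egg cup look untouched. A quick numeric check follows.

```bash
python3 - <<'E'
from h import *
ty=np.array([.297,.955,0]);tx=np.array([.955,-.297,0]);F=np.array([.5277,.1596,0]);e=np.array([0,0,1])
print("tip seen side (268.3,255), top",195+628/3.777-460/3.777,205+203/3.777)
for a in(65,48,40):
  X=F+tx*(-.0195-.05*np.cos(np.radians(a)))+e*(.056-.05*np.sin(np.radians(a)));print(a,proj("side",X),proj("top",X))
def rows(f,u):
  h=cv2.cvtColor(cv2.imread(f),cv2.COLOR_BGR2HSV);m=cv2.inRange(h,(8,60,100),(25,220,255))[180:250,u];r=np.where(m)[0]+180;return r.min(),r.max()
for u in(297,300,310,330,350):print(u,rows("pics/s5.png",u),rows("pics/s6.png",u))
a,b=cv2.imread("pics/side0.png"),cv2.imread("pics/s6.png")
d=cv2.absdiff(a,b).max(2)>60
for n,(x,y,w,h) in dict(lemon=(175,222,35,38),cup=(245,255,35,45),garlic=(305,335,50,45),smallatch=(352,255,60,60)).items():print(n,d[y:y+h,x:x+w].sum())
E
```

```text
tip seen side (268.3,255), top 239.47974583002383 258.7463595446121
65 (np.float64(267.8339863658783), np.float64(253.90071910569614)) (np.float64(239.40470742037581), np.float64(255.7729658824164))
48 (np.float64(261.9137536299079), np.float64(250.7810985906712)) (np.float64(237.0475727299753), np.float64(261.0515324206423))
40 (np.float64(259.5454312653343), np.float64(248.73344466072433)) (np.float64(236.00105092775578), np.float64(263.073108011748))
297 (np.int64(197), np.int64(230)) (np.int64(199), np.int64(233))
300 (np.int64(197), np.int64(230)) (np.int64(199), np.int64(233))
310 (np.int64(197), np.int64(230)) (np.int64(198), np.int64(232))
330 (np.int64(197), np.int64(229)) (np.int64(197), np.int64(231))
350 (np.int64(213), np.int64(229)) (np.int64(213), np.int64(229))
lemon 89
cup 3
garlic 0
smallatch 0
```

```bash
python3 -c "from workcell import ticket; print(ticket.finish_job())"
```

```text
the job is handed in; nothing more can be done
None
```

The big tub is fastened: the loop is on the keeper, the lever is home at about 65° below level and the lid's front edge is down about 7 mm; the camera shows the small tub's latch, garlic and egg cup unmoved, and the lemon looks untouched (the picture changes there look like the arm's shadow).

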